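# Pin the length stop of a mitre-saw bench at its next hole

## Task

The length stop beside the mitre saw has been left loose between two holes of its bar, with its ball-lock pin parked in the keeper on the rail's foot nearer the saw. Pull the pin out of the keeper, slide the stop outward (away from the saw) to the next hole of the bar, and push the pin right home through stop and bar until it locks, its shoulder down on the stop's bush; then let go. Find the hole by feel without forcing the pin, and leave the other things on the bench where they are.

Things in the scene. Friction and masses are not known exactly. Their poses are not given: they have to be found in the camera images.
- stand: Rail bolted to the bench. Origin on the bench under its middle; y runs along it towards the saw, z up. Two grey cast feet at y = +200 and -200 mm (74 mm high, clamp screw 80) carry a level aluminium bar 30 x 30 x 500 mm, top at 68 mm, with 13 mm holes straight down through it every 75 mm. The bar is clamped by hand: one hole lies up to 24 mm either side of y = 0; which way is not given.
- pin: Steel ball-lock pin, upright. Origin: centre of the underside of its shoulder (28 mm wide, 5 mm thick), z up. Above: black round grip, 24 mm wide, from 5 to 39 mm. Below: 12 mm shank, tip at z = -67 mm; the last 2.5 mm taper to an 8.4 mm flat nose. Two sprung balls at z = -57 mm stand 1.6 mm proud of the shank: 8 to 15 N moves them into or out of a 13 mm bore, 2 N along it.
- keeper_top (a point): Centre of the top face of the keeper: a round upright steel bush 28 mm wide, 54 mm long, open through 13 mm bore, on the saw-side foot. Top 84 mm over the bench; the pin stands in it at the start, shoulder on this face, balls sprung out under its lower end. Axes as the stand's, z up.
- stop (a joint): Slide of the stop along the bar, m: 0 with its bore over the rail's middle (y = 0 of the stand), growing outward, away from the saw (-y of the stand); drags with 3 N. Starts at -0.044 to -0.031; the bar's next hole outward, the one wanted, lies somewhere from -0.024 to 0.024; the others are 0.075 away on either side. Ends of travel -0.055 and 0.085.
- stop_bush (a point): On the stop, centre of the mouth of its bore: top face of a 28 mm round bush, 84 mm over the bench. The stop is a dark steel sleeve round the bar, 46 x 60 mm, top 76 mm, with an aluminium stop plate to one side (70 mm high). 13 mm bore: 15 mm down to the bar's top (1 mm gap), 30 mm bar, 1 mm gap, 7 mm bottom wall; home, the pin's balls spring out below. Axes as the stand's.
- offcut: Bystander: offcut of planed timber lying on the bench behind the rail, 89 x 150 x 38 mm; origin at the centre of its underside.
- tape: Bystander: tape measure standing on the bench in front of the rail, 66 x 40 x 64 mm; origin at the centre of its underside.
- glue: Bystander: white glue bottle standing on the bench behind the rail, 60 mm wide, 170 mm high; origin at the centre of its underside.
Things that resemble listed ones, but are neither listed nor needed, are in the scene too. There is more than one size of the pin; the job needs the largest.

How it is judged:
By the outcome, as a careful person would: the job done as asked, in the order asked, and still so for the second after the job is handed in, with the robot touching nothing.
It also fails if it takes over 72 s, if anything falls off the work surface, if the arm or the gripper's body presses on something with over 40 N, if the wrist force passes 120 N, or if a joint passes its speed limit or range.

## Robot

A 6-joint arm with a two-finger parallel gripper is mounted at the origin on the work surface. World frame = base frame: x ahead of the robot, y to its left, z up, the work surface at z = 0. Lengths are in mm, angles in rad, forces in N, time in s.
With the tool pointing down it reaches from about 350 to 950 mm from the base axis. Payload 17.4 kg.
Tool frame: the origin (TCP) lies at the very end of the fingers, on their centre line; the grasp point (between the pads) lies 19 mm behind it; x points along the fingers, y is the direction in which the jaws open and shut, and the axes are right-handed (so a half turn about x gives the same grasp; the last joint's range is limited). The gripper opens to 93 mm and grips with 3 to 60 N. Pads are 15 mm wide; open, the fingers measure 128 mm over their backs; the gripper's body (75 mm by 188 mm) begins 65 mm behind the grasp point.
Start: joints at [1.066, 0.116, 1.442, -0, 1.584, -0.038], TCP at [303.779, 602.786, 218.646] pointing down, gripper open.
Joint ranges: [-2.83, 2.83], [-0.83, 2.19], [0.07, 2.5], [-1.14, 4.28], [0.01, 3], [-2.97, 2.97]. Speed limits (rad/s): [1.89, 1.89, 2.22, 3.14, 3.14, 3.14].

## Interface

Orientations are given as a unit quaternion [x, y, z, w].
In Python, from cell import monitor, grab_frame, ticket gives the robot as it stands.
- The arm moves only by the tool jog_arm, never from a script. Its argument "increments" is a list of rows, each an object with "translation": the shift along the world's x, y, z in units of 0.1 m (1.0 is 0.1 m), a list of three; "twist": the turn about the world's z in units of pi/4 rad (1.0 is pi/4 rad). In form: [{"translation": [x, y, z], "twist": twist}, ...]. A call has 1 to 20 rows; each row is the pose to reach, as a shift and turn from the pose commanded when the call began; what a row does not reach only later rows make up. A row lasts 1/10 s, in which the tool goes at most 50 mm and 8.59 degrees, less where a joint would pass 70% of its speed; a pose out of reach is approached as far as the arm can. A call with a number of a shift or a turn outside -1 to 1 is refused whole. A call with a gripper value outside its range is refused whole. "grip" is the opening, from -1 (shut) to 1 (fully open), so that 0 is half open, set as the call begins (left out, the last holds). The fingers move at their own pace and stop on an object; "newtons" is the grip in N (left out, the last holds). Time passes only in rows, so rows that repeat a pose let the fingers close. It gives the time, the measured TCP pose, the force and the opening at its end, in the units of the state.
- monitor.state(): the state, without advancing time (a new reading comes with each control period).
- grab_frame(name): name is "scene" or "top"; returns a dict with "frame" (480x640x3 uint8, red, green, blue), "depth" (480x640 float32, mm along the optical axis (not along the pixel's ray), 0 where there is no reading), "camera_matrix" (3x3 intrinsics, pixels), "origin" and "orientation" of the camera in the world. Camera axes: x right, y down, z forward; pixel columns grow to the right and rows downward; lengths in mm; the calibration is good to about 2 mm. A picture is of the moment at which its call begins.
- ticket.finish_job(): hands the job in, once; it reports no verdict.
The state is a dict: "t": time; "joint_positions": joint angles; "dq": joint speeds; "effort": joint torques, N m; "eef_pos": TCP position; "orientation": TCP orientation; "contact_force": force on the tool from outside, world axes, zero at the start; "moment": the same for the moment, N m; "grip_width": opening from 0.0 (shut) to 1.0 (fully open).
Only numpy, scipy, OpenCV 4.12 (cv2) and the standard library are available. Lean on these libraries where they do the work, as an engineer would, in place of code of your own. Each camera call takes 0.05 s, during which the arm holds its last target. There are 200 camera calls.

## Working session

There is one attempt and no reset: what is moved stays moved. The work goes in short steps, Python scripts to look and compute and a tool call to move; the robot and the scene stay as the last step left them, time stands still between calls to the robot, and variables do not carry over. Pictures are saved under pics/ and viewed, about 8 in all and at most 12, crops included, and the job is handed in when it is done.

Besides the shell and the picture viewer there is one more tool, called after "Call:" as a command line: name --argument value ..., lists and objects as JSON in quotes. jog_arm: Moves the arm, as the interface text tells. Its arguments: {"type":"object","properties":{"increments":{"type":"array","items":{"type":"object","properties":{"translation":{"type":"array","items":{"type":"number","minimum":-1,"maximum":1}},"twist":{"type":"number","minimum":-1,"maximum":1}}}},"grip":{"type":"number"},"newtons":{"type":"number"}},"required":["increments"]}

```bash
mkdir -p pics; cat > h.py <<'E'
import numpy as np,cv2
from cell import monitor,grab_frame,ticket
from scipy.spatial.transform import Rotation as R
def grab(n):
    f=grab_frame(n); f['R']=R.from_quat(f['orientation']).as_matrix(); f['o']=np.array(f['origin'],float); f['K']=np.array(f['camera_matrix'],float); return f
def onplane(f,u,v,z):
    d=f['R']@np.linalg.inv(f['K'])@np.array([u,v,1.]); return f['o']+d*(z-f['o'][2])/d[2]
def pt(f,u,v):
    d=np.linalg.inv(f['K'])@np.array([u,v,1.]); return f['o']+f['R']@(d*f['depth'][int(v),int(u)])
def cloud(f):
    v,u=np.mgrid[:480,:640]; d=np.stack([u,v,np.ones_like(u)],-1)@np.linalg.inv(f['K']).T
    return f['o']+(d*f['depth'][...,None])@f['R'].T
def proj(f,p):
    q=f['K']@(f['R'].T@(np.array(p)-f['o'])); return q[:2]/q[2]
def save(f,n): cv2.imwrite('pics/'+n,f['frame'][...,::-1])
E
python3 - <<'E'
from h import *
import pickle
for n in('scene','top'):
    f=grab(n); save(f,n+'1.png'); pickle.dump(f,open(n+'.pkl','wb')); print(n,f['o'],f['R'].round(3).tolist(),f['K'].round(1).tolist())
print(monitor.state())
E
```

```text
scene [989.71218916 340.97596772 588.51178192] [[-0.643, 0.539, -0.545], [0.766, 0.469, -0.44], [0.018, -0.7, -0.714]] [[466.6, 0.0, 324.8], [0.0, 466.6, 235.3], [0.0, 0.0, 1.0]]
top [ 4.35837583e+02 -5.70578370e-01  8.81783235e+02] [[-0.014, -0.988, 0.153], [-1.0, 0.014, -0.0], [-0.002, -0.153, -0.988]] [[472.1, 0.0, 313.7], [0.0, 472.1, 236.9], [0.0, 0.0, 1.0]]
{'t': 0.1, 'joint_positions': array([ 1.06623038e+00,  1.16427549e-01,  1.44218742e+00, -1.05598827e-05,
        1.58398404e+00, -3.78107520e-02]), 'dq': array([-7.93796312e-04, -7.28845806e-04, -2.10268063e-03,  1.63993339e-03,
        8.08356348e-05,  1.63392822e-03]), 'effort': array([ 1.60991531e-03, -7.22887444e+01, -6.23865151e+01,  7.82420347e-02,
        2.28258222e-02, -1.14563454e-04]), 'eef_pos': array([303.67604894, 602.63444764, 217.99292017]), 'orientation': array([ 0.16318519,  0.68802932, -0.16387278,  0.68784589]), 'contact_force': array([1.23960659, 0.67912363, 0.24495079]), 'moment': array([ 0.00944208,  0.00651566, -0.00411115]), 'grip_width': 0.9967482761634332}
```

View pics/scene1.png

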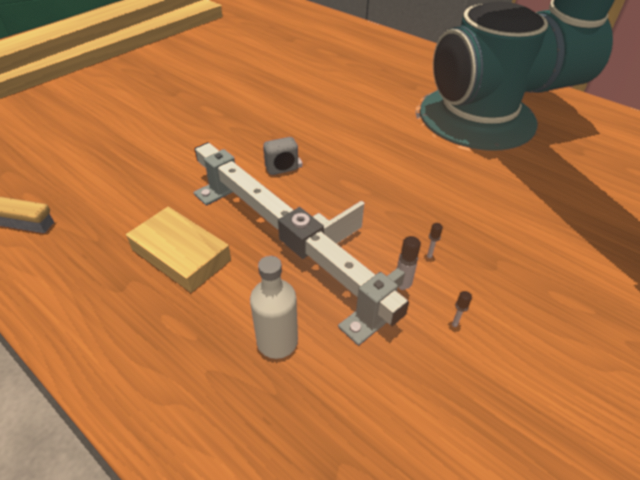

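View pics/top1.png

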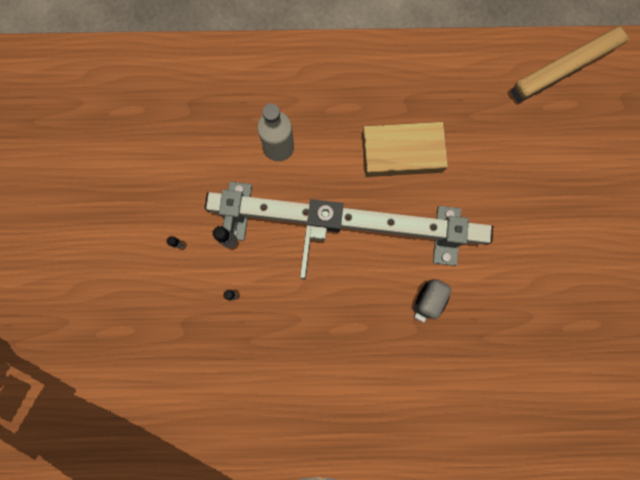

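The largest pin is the black-gripped one standing in the keeper on the left foot: top (221,233), scene (410,248). The pins at top (174,241) and (230,295), scene (463,298) and (435,232), are smaller and stand loose on the bench. The stop's bush is at top (325,213), and the next hole outward shows at top (348,217). I'll measure these and confirm in a crop.

```bash
python3 - <<'E'
from h import *
import pickle
t=pickle.load(open('top.pkl','rb')); s=pickle.load(open('scene.pkl','rb'))
# dark hole blobs on the bar in top view
def blobs(f,x0,y0,x1,y1,thr,lo,hi,inv=True):
    g=cv2.cvtColor(f['frame'],cv2.COLOR_RGB2GRAY); S=4
    c=cv2.resize(g[y0:y1,x0:x1],None,fx=S,fy=S,interpolation=cv2.INTER_CUBIC)
    m=((c<thr) if inv else (c>thr)).astype(np.uint8)
    n,l,st,ce=cv2.connectedComponentsWithStats(m)
    return [((ce[i]+.5)/S-.5+[x0,y0],st[i,4]/S/S,st[i,2:4]/S) for i in range(1,n) if lo<st[i,4]/S/S<hi]
for nm,z in(('holes',68),):
    for c,a,w in blobs(t,200,185,500,250,110,8,120):
        print('top',c.round(1),a,w,'z68',onplane(t,*c,68).round(1)[:2],'z84',onplane(t,*c,84).round(1)[:2],'d',pt(t,*c).round(0))
for c,a,w in blobs(s,190,140,420,320,110,8,200):
    print('scene',c.round(1),a,w,'z68',onplane(s,*c,68).round(1)[:2],'z84',onplane(s,*c,84).round(1)[:2],'d',pt(s,*c).round(0))
# pin grip: cloud points around, heights 100..130
for f,n,b in((t,'top',(205,215,245,250)),(s,'scene',(390,225,430,270))):
    P=cloud(f)[b[1]:b[3],b[0]:b[2]].reshape(-1,3); q=P[(P[:,2]>112)&(P[:,2]<135)]
    print(n,'pin',len(q),q.min(0).round(0),q.max(0).round(0),np.median(q,0).round(1))
    for zz in(118,121,124):
        k=P[P[:,2]>zz]; print(zz,len(k),k.mean(0).round(1) if len(k) else '')
a=cv2.resize(t['frame'][180:310,160:360],None,fx=4,fy=4,interpolation=cv2.INTER_CUBIC)
cv2.imwrite('pics/crop1.png',a[...,::-1])
b=cv2.resize(s['frame'][190:340,270:480],None,fx=3.8,fy=3.8,interpolation=cv2.INTER_CUBIC)
cv2.imwrite('pics/crop2.png',b[...,::-1])
E
```

```text
top [491.7 196.6] 56.25 [19.25  5.25] z68 [ 629.2 -316.3] z84 [ 625.4 -310.1] d [ 646. -343.   -1.]
top [229.5 201.8] 55.875 [8.25 8.  ] z68 [626.2 146.9] z84 [622.5 144. ] d [623. 145.  80.]
top [263.3 207. ] 30.875 [6.5 6. ] z68 [616.1  87.2] z84 [612.5  85.5] d [621.  90.  44.]
top [347.9 216.9] 30.75 [6.25 6.25] z68 [596.1 -61.3] z84 [593.  -60.1] d [602. -63.  40.]
top [390.4 221.9] 30.875 [6.5  6.25] z68 [ 586.3 -135.7] z84 [ 583.3 -133. ] d [ 591. -140.   42.]
top [433.  226.8] 33.125 [6.5  6.25] z68 [ 576.4 -209.8] z84 [ 573.6 -205.7] d [ 580. -216.   46.]
top [458.1 228.6] 58.75 [8.5 8. ] z68 [ 572.7 -253.5] z84 [ 570.  -248.5] d [ 571. -250.   80.]
top [291.4 237.2] 33.6875 [25.    3.25] z68 [561.5  38.1] z84 [559.   37.3] d [572.  41.  -0.]
top [316.  241.2] 94.125 [17.  12.5] z68 [553.9  -4.7] z84 [551.5  -4.7] d [564.  -5.  -1.]
top [387.9 245.1] 26.3125 [16.5  4. ] z68 [ 545.2 -129.7] z84 [ 543.1 -127.2] d [ 554. -140.    0.]
top [279.  245.8] 34.4375 [24.    3.25] z68 [546.7  59.8] z84 [544.5  58.6] d [556.  65.  -0.]
scene [196.5 155.2] 26.4375 [ 5.25 11.5 ] z68 [ 589
[... 419 characters left out ...]
7] d [759.  75. 166.]
scene [401.4 286.3] 151.375 [14.5  25.75] z68 [598.9 167.3] z84 [610.9 172.7] d [576. 157.  37.]
scene [378.4 284.4] 54.5 [9.5 8.5] z68 [617.6 140.6] z84 [629.  146.7] d [626. 145.  80.]
scene [400.2 312.1] 177.9375 [18.5  18.75] z68 [637.  190.5] z84 [647.9 195.1] d [631. 188.  59.]
scene [295.  313.3] 15.25 [ 1.75 13.25] z68 [731.   84.3] z84 [739.   92.2] d [738.  91.  82.]
top pin 185 [551. 141. 112.] [575. 166. 126.] [562.  153.1 121.4]
118 179 [555.6 144.9 164. ]
121 118 [552.1 140.8 186.9]
124 21 [502.   80.5 485.2]
scene pin 234 [552. 138. 112.] [575. 164. 124.] [566.6 153.4 120.8]
118 176 [576.6 157.7 134.5]
121 116 [581.8 159.7 142.1]
124 5 [989.7 341.  588.5]
```

View pics/crop1.png

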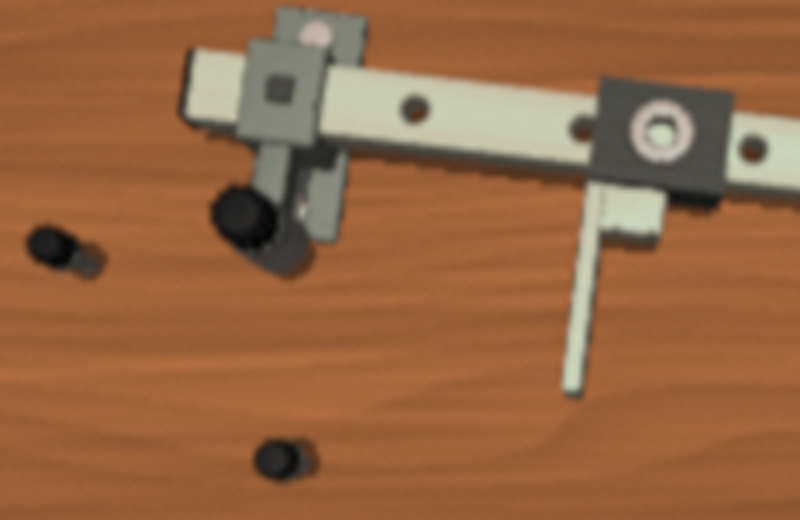

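View pics/crop2.png

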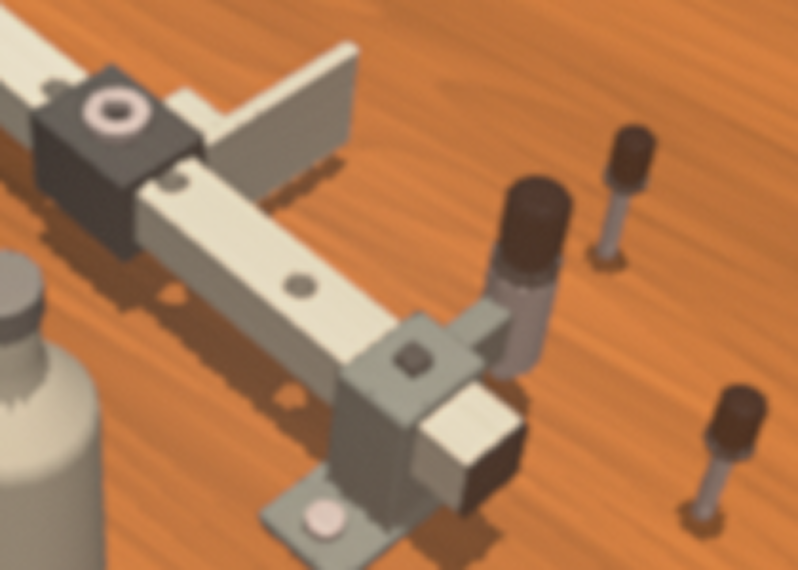

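The crops confirm it. The large pin stands in the keeper at top (221,234), with the grip at about (563,152). The two small pins stand loose. The bush is at top (325.5,213), about (602,-21.5), and the next hole outward at (348,217), about (596,-61). The stop has about 40 mm to travel along (-0.13,-0.99). I'll move over the pin now, turning the jaws along the bar.

Call:
jog_arm --increments '[{"translation": [0.17,-0.3,0],"twist": 0.14},{"translation": [0.35,-0.6,0],"twist": 0.28},{"translation": [0.52,-0.9,0],"twist": 0.427}]' --grip 0.4 --newtons 40

```text
t: 0.4
eef_pos: [356.1, 511.7, 218.1]
orientation: [0.044, 0.706, -0.045, 0.706]
contact_force: [-0.0, -0.8, -0.3]
grip_width: 0.79
```

Call:
jog_arm --increments '[{"translation": [0.17,-0.3,0],"twist": 0},{"translation": [0.35,-0.6,0],"twist": 0},{"translation": [0.52,-0.9,0],"twist": 0}]'

```text
t: 0.7
eef_pos: [408.2, 421.5, 218.4]
orientation: [0.046, 0.706, -0.046, 0.706]
contact_force: [0.9, 0.3, -0.1]
grip_width: 0.701
```

Call:
jog_arm --increments '[{"translation": [0.17,-0.3,0],"twist": 0},{"translation": [0.35,-0.6,0],"twist": 0},{"translation": [0.52,-0.9,0],"twist": 0}]'

```text
t: 1.0
eef_pos: [460.2, 331.4, 218.4]
orientation: [0.046, 0.706, -0.047, 0.705]
contact_force: [-0.7, -0.5, -0.4]
grip_width: 0.699
```

Call:
jog_arm --increments '[{"translation": [0.17,-0.3,0],"twist": 0},{"translation": [0.35,-0.6,0],"twist": 0},{"translation": [0.52,-0.9,0],"twist": 0}]'

```text
t: 1.3
eef_pos: [512.2, 241.4, 218.4]
orientation: [0.046, 0.706, -0.046, 0.705]
contact_force: [0.4, 0.3, 0.2]
grip_width: 0.697
```

Call:
jog_arm --increments '[{"translation": [0.17,-0.3,0],"twist": 0},{"translation": [0.35,-0.6,0],"twist": 0},{"translation": [0.52,-0.9,0],"twist": 0},{"translation": [0.52,-0.9,0],"twist": 0},{"translation": [0.52,-0.9,0],"twist": 0}]'

```text
t: 1.8
eef_pos: [563.8, 152.3, 218.2]
orientation: [0.047, 0.706, -0.047, 0.705]
contact_force: [0.2, 0.7, 0.1]
grip_width: 0.7
```

Call:
jog_arm --increments '[{"translation": [0,0,-0.35],"twist": 0},{"translation": [0,0,-0.65],"twist": 0},{"translation": [0,0,-0.8],"twist": 0},{"translation": [-0.005,0,-0.9],"twist": 0}]'

```text
t: 2.2
eef_pos: [562.7, 153.5, 127.7]
orientation: [0.046, 0.706, -0.046, 0.705]
contact_force: [0.6, 0.5, 1.3]
grip_width: 0.701
```

Call:
jog_arm --increments '[{"translation": [0,0,-0.2],"twist": 0},{"translation": [0,0,-0.35],"twist": 0},{"translation": [0,0,-0.35],"twist": 0}]'

```text
t: 2.5
eef_pos: [562.6, 152.9, 92.2]
orientation: [0.046, 0.706, -0.047, 0.705]
contact_force: [0.5, -0.1, -0.0]
grip_width: 0.702
```

```bash
python3 - <<'E'
from h import *
s=monitor.state(); print(s['t'],s['eef_pos'],s['contact_force'])
f=grab('scene'); 
b=cv2.resize(f['frame'][150:330,290:510],None,fx=3.5,fy=3.5,interpolation=cv2.INTER_CUBIC)
cv2.imwrite('pics/g1.png',b[...,::-1])
E
```

```text
2.5 [562.57398623 152.8894864   92.15950501] [ 0.54780697 -0.09775645 -0.00940252]
```

View pics/g1.png

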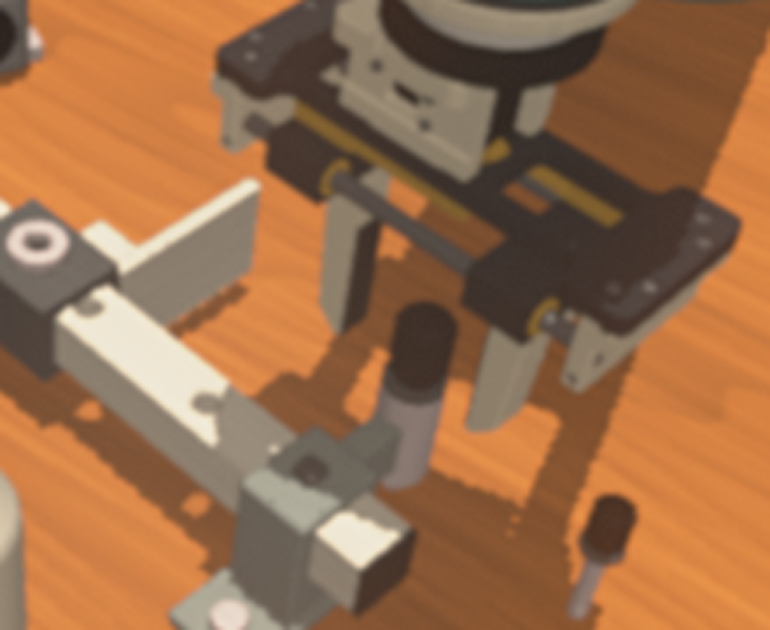

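The fingers straddle the pin: tips at crop (350,325) and (490,425), with the grip's foot at (412,385) midway between. Closing now.

Call:
jog_arm --increments '[{"translation": [0,0,0],"twist": 0},{"translation": [0,0,0],"twist": 0},{"translation": [0,0,0],"twist": 0},{"translation": [0,0,0],"twist": 0},{"translation": [0,0,0],"twist": 0},{"translation": [0,0,0],"twist": 0}]' --grip -1 --newtons 40

```text
t: 3.15
eef_pos: [563.4, 153.0, 93.8]
orientation: [0.047, 0.705, -0.046, 0.706]
contact_force: [1.7, 2.4, -1.0]
grip_width: 0.252
```

Call:
jog_arm --increments '[{"translation": [0,0,0.04],"twist": 0},{"translation": [0,0,0.08],"twist": 0},{"translation": [0,0,0.13],"twist": 0},{"translation": [0,0,0.2],"twist": 0}]'

```text
t: 3.55
eef_pos: [563.1, 152.9, 113.6]
orientation: [0.046, 0.706, -0.046, 0.705]
contact_force: [1.9, 4.4, -8.7]
grip_width: 0.256
```

Call:
jog_arm --increments '[{"translation": [0,0,0.15],"twist": 0},{"translation": [0,0,0.35],"twist": 0},{"translation": [0,0,0.55],"twist": 0},{"translation": [0,0,0.7],"twist": 0},{"translation": [0,0,0.7],"twist": 0},{"translation": [0,0,0.7],"twist": 0}]'

```text
t: 4.15
eef_pos: [563.3, 152.6, 183.6]
orientation: [0.046, 0.705, -0.047, 0.706]
contact_force: [0.4, -0.3, -1.9]
grip_width: 0.25
```

```bash
python3 - <<'E'
from h import *
f=grab('scene'); g=grab('top'); s=monitor.state(); print(s['t'],s['eef_pos'],s['contact_force'],s['grip_width'])
b=cv2.resize(f['frame'][100:330,270:510],None,fx=2.5,fy=2.5,interpolation=cv2.INTER_CUBIC)
cv2.imwrite('pics/g2.png',b[...,::-1])
print('bush z84',onplane(g,325.5,212.75,84).round(1), 'hole',onplane(g,347.9,216.9,68).round(1))
# keeper bush bright ring in top view, around projected point
print('keeper proj',proj(g,[563,152,84]),proj(f,[563,152,84]))
E
```

```text
4.25 [562.93047099 152.57725178 182.57096192] [ 0.2583754  -0.02477077 -1.11973994] 0.25203667029412075
bush z84 [600.8 -21.8  84. ] hole [596.2 -61.4  68. ]
keeper proj [224.32700353 235.82158621] [407.75007904 259.14506005]
```

View pics/g2.png

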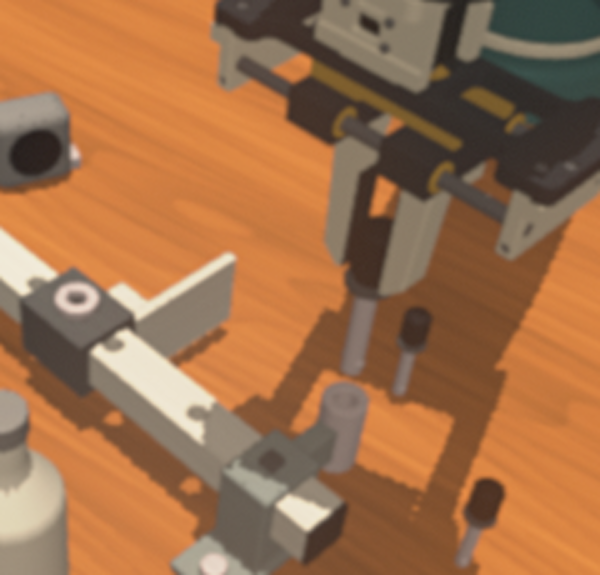

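The pin is out: its tip is at crop (353,370), above the empty keeper at (345,395), and the stop hasn't moved. Now over the bush.

Call:
jog_arm --increments '[{"translation": [0.09,-0.3,0],"twist": 0},{"translation": [0.14,-0.6,0],"twist": 0},{"translation": [0.19,-0.87,0],"twist": 0}]'

```text
t: 4.55
eef_pos: [582.0, 64.6, 182.5]
orientation: [0.046, 0.706, -0.046, 0.705]
contact_force: [-0.1, -0.2, -1.3]
grip_width: 0.252
```

Call:
jog_arm --increments '[{"translation": [0.09,-0.3,0],"twist": 0},{"translation": [0.14,-0.6,0],"twist": 0},{"translation": [0.19,-0.87,0],"twist": 0},{"translation": [0.19,-0.87,-0.1],"twist": 0},{"translation": [0.19,-0.87,-0.15],"twist": 0},{"translation": [0.19,-0.87,-0.15],"twist": 0}]'

```text
t: 5.15
eef_pos: [600.6, -20.5, 166.9]
orientation: [0.046, 0.706, -0.046, 0.705]
contact_force: [-1.2, 0.0, -0.6]
grip_width: 0.254
```

```bash
python3 - <<'E'
from h import *
f=grab('scene'); g=grab('top'); s=monitor.state(); p=s['eef_pos']; print(s['t'],p,s['contact_force'])
print('scene tip@axis',proj(f,[p[0],p[1],p[2]-76.5]).round(1),'bush84',[ (proj(f,[x,-21.7,84])).round(1).tolist() for x in (599,601,603)])
b=cv2.resize(f['frame'][150:260,250:360],None,fx=5.4,fy=5.4,interpolation=cv2.INTER_CUBIC)
c=cv2.resize(g['frame'][170:260,290:380],None,fx=2.2,fy=2.2,interpolation=cv2.INTER_CUBIC)
b[-c.shape[0]:,-c.shape[1]:]=c
cv2.imwrite('pics/g3.png',b[...,::-1])
E
```

```text
5.25 [601.05843733 -20.33030295 168.34965938] [ 0.10071365  0.5189763  -2.20969799]
scene tip@axis [301.5 215.2] bush84 [[301.8, 217.8], [301.0, 218.4], [300.1, 219.1]]
```

View pics/g3.png

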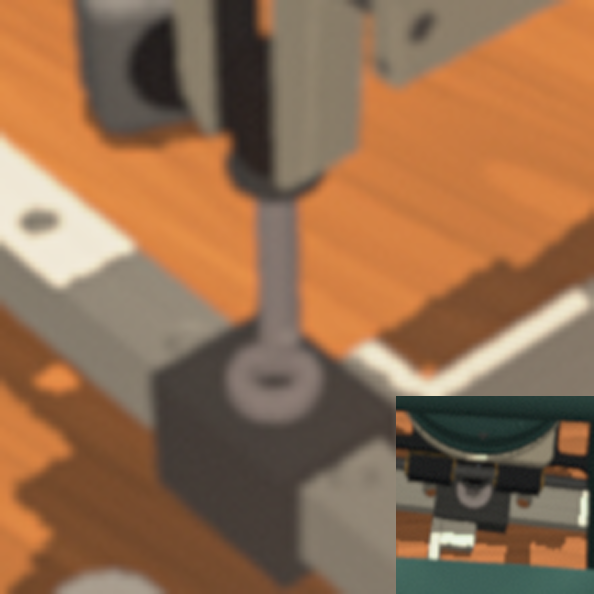

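The ring's centre is at crop (274,381) and the shank's tip at (281,345). Allowing for height, the pin is about 1 mm off along the bar. I'll correct that and lower gently into the mouth, stopping short of the balls.

Call:
jog_arm --increments '[{"translation": [0.005,-0.012,0],"twist": 0},{"translation": [0.005,-0.012,-0.04],"twist": 0},{"translation": [0.005,-0.012,-0.07],"twist": 0},{"translation": [0.005,-0.012,-0.09],"twist": 0},{"translation": [0.005,-0.012,-0.1],"twist": 0},{"translation": [0.005,-0.012,-0.1],"twist": 0}]'

```text
t: 5.85
eef_pos: [601.8, -22.3, 158.7]
orientation: [0.047, 0.706, -0.046, 0.706]
contact_force: [0.9, 0.3, -1.9]
grip_width: 0.253
```

Call:
jog_arm --increments '[{"translation": [0,0,-0.02],"twist": 0},{"translation": [0,0,-0.04],"twist": 0},{"translation": [0,0,-0.06],"twist": 0},{"translation": [0,0,-0.06],"twist": 0}]'

```text
t: 6.25
eef_pos: [601.8, -22.3, 152.3]
orientation: [0.046, 0.706, -0.046, 0.706]
contact_force: [1.0, 1.8, -0.3]
grip_width: 0.254
```

The tip is in the bore with negligible force. Next, slide the stop outward about 37 mm with it.

Call:
jog_arm --increments '[{"translation": [-0.004,-0.03,0],"twist": 0},{"translation": [-0.008,-0.06,0],"twist": 0},{"translation": [-0.013,-0.1,0],"twist": 0},{"translation": [-0.019,-0.14,0],"twist": 0},{"translation": [-0.024,-0.18,0],"twist": 0},{"translation": [-0.029,-0.22,0],"twist": 0},{"translation": [-0.035,-0.26,0],"twist": 0},{"translation": [-0.04,-0.3,0],"twist": 0},{"translation": [-0.045,-0.335,0],"twist": 0},{"translation": [-0.049,-0.365,0],"twist": 0},{"translation": [-0.049,-0.365,0],"twist": 0},{"translation": [-0.049,-0.365,0],"twist": 0}]'

```text
t: 7.45
eef_pos: [596.8, -59.2, 152.7]
orientation: [0.046, 0.706, -0.047, 0.706]
contact_force: [1.1, 0.5, -0.7]
grip_width: 0.25
```

```bash
python3 - <<'E'
from h import *
f=grab('scene'); g=grab('top'); s=monitor.state(); p=s['eef_pos']; print(s['t'],p,s['contact_force'],s['moment'])
b=cv2.resize(f['frame'][110:250,210:350],None,fx=4.2,fy=4.2,interpolation=cv2.INTER_CUBIC)
cv2.imwrite('pics/g4.png',b[...,::-1])
E
```

```text
7.55 [596.83296458 -59.08446783 152.62003648] [ 0.47297389  0.39891097 -0.10699626] [-0.08409051 -0.24822329  0.02470485]
```

View pics/g4.png

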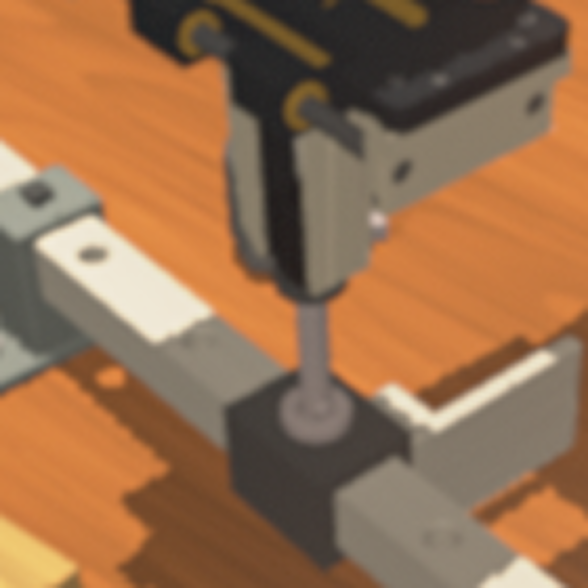

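The stop came along with the pin seated in its bush at crop (315,408). Now push the balls into the bush, stopping above the bar.

Call:
jog_arm --increments '[{"translation": [0,0,-0.015],"twist": 0},{"translation": [0,0,-0.03],"twist": 0},{"translation": [0,0,-0.045],"twist": 0},{"translation": [0,0,-0.055],"twist": 0},{"translation": [0,0,-0.055],"twist": 0}]'

```text
t: 8.05
eef_pos: [596.8, -58.9, 146.7]
orientation: [0.046, 0.706, -0.046, 0.705]
contact_force: [2.4, -0.7, -2.7]
grip_width: 0.245
```

Call:
jog_arm --increments '[{"translation": [0,0,-0.015],"twist": 0},{"translation": [0,0,-0.03],"twist": 0},{"translation": [0,0,-0.03],"twist": 0}]'

```text
t: 8.35
eef_pos: [596.8, -59.0, 143.9]
orientation: [0.046, 0.706, -0.047, 0.706]
contact_force: [0.8, -1.5, -1.1]
grip_width: 0.248
```

Call:
jog_arm --increments '[{"translation": [0,0,-0.01],"twist": 0},{"translation": [0,0,-0.01],"twist": 0}]'

```text
t: 8.55
eef_pos: [596.9, -59.0, 143.3]
orientation: [0.046, 0.705, -0.047, 0.706]
contact_force: [0.5, -2.2, 0.7]
grip_width: 0.252
```

Call:
jog_arm --increments '[{"translation": [0,0,-0.01],"twist": 0},{"translation": [0,0,-0.01],"twist": 0}]'

```text
t: 8.75
eef_pos: [597.1, -59.1, 142.7]
orientation: [0.046, 0.705, -0.047, 0.706]
contact_force: [1.0, -2.8, 5.8]
grip_width: 0.249
```

Call:
jog_arm --increments '[{"translation": [0,0,-0.01],"twist": 0},{"translation": [0,0,-0.01],"twist": 0}]'

```text
t: 8.95
eef_pos: [597.3, -59.3, 142.3]
orientation: [0.046, 0.705, -0.047, 0.706]
contact_force: [-0.7, -3.0, 8.7]
grip_width: 0.254
```

Contact at 5 to 9 N, with the pin being drawn towards -y, so the hole is slightly further out. I'll ease off a little and feel outward in small steps.

Call:
jog_arm --increments '[{"translation": [-0.001,-0.005,0.005],"twist": 0},{"translation": [-0.001,-0.01,0.005],"twist": 0},{"translation": [-0.001,-0.01,0.005],"twist": 0}]'

```text
t: 9.25
eef_pos: [597.0, -59.9, 142.3]
orientation: [0.047, 0.705, -0.046, 0.706]
contact_force: [1.0, -0.1, 6.4]
grip_width: 0.255
```

Call:
jog_arm --increments '[{"translation": [-0.001,-0.005,0],"twist": 0},{"translation": [-0.001,-0.01,0],"twist": 0},{"translation": [-0.001,-0.01,0],"twist": 0}]'

```text
t: 9.55
eef_pos: [596.8, -60.7, 141.8]
orientation: [0.047, 0.705, -0.046, 0.706]
contact_force: [1.7, 1.2, 2.2]
grip_width: 0.251
```

Call:
jog_arm --increments '[{"translation": [0,0,-0.01],"twist": 0},{"translation": [0,0,-0.02],"twist": 0},{"translation": [0,0,-0.02],"twist": 0}]'

```text
t: 9.85
eef_pos: [596.5, -60.9, 139.1]
orientation: [0.046, 0.706, -0.046, 0.705]
contact_force: [2.5, 0.8, -1.4]
grip_width: 0.252
```

The pin has dropped into the hole with no resistance. Push on.

Call:
jog_arm --increments '[{"translation": [0,0,-0.03],"twist": 0},{"translation": [0,0,-0.06],"twist": 0},{"translation": [0,0,-0.09],"twist": 0},{"translation": [0,0,-0.12],"twist": 0},{"translation": [0,0,-0.14],"twist": 0},{"translation": [0,0,-0.14],"twist": 0}]'

```text
t: 10.45
eef_pos: [596.5, -60.9, 124.9]
orientation: [0.046, 0.706, -0.046, 0.705]
contact_force: [2.9, -0.4, -2.8]
grip_width: 0.248
```

Call:
jog_arm --increments '[{"translation": [0,0,-0.03],"twist": 0},{"translation": [0,0,-0.06],"twist": 0},{"translation": [0,0,-0.09],"twist": 0},{"translation": [0,0,-0.11],"twist": 0},{"translation": [0,0,-0.13],"twist": 0},{"translation": [0,0,-0.15],"twist": 0},{"translation": [0,0,-0.15],"twist": 0}]'

```text
t: 11.15
eef_pos: [596.6, -60.9, 110.2]
orientation: [0.046, 0.706, -0.046, 0.705]
contact_force: [2.4, -0.6, -3.2]
grip_width: 0.251
```

Call:
jog_arm --increments '[{"translation": [0,0,-0.03],"twist": 0},{"translation": [0,0,-0.06],"twist": 0},{"translation": [0,0,-0.09],"twist": 0},{"translation": [0,0,-0.12],"twist": 0},{"translation": [0,0,-0.14],"twist": 0},{"translation": [0,0,-0.14],"twist": 0}]'

```text
t: 11.75
eef_pos: [596.5, -60.9, 95.9]
orientation: [0.046, 0.706, -0.046, 0.705]
contact_force: [5.1, -1.2, -6.2]
grip_width: 0.25
```

Call:
jog_arm --increments '[{"translation": [0,0,-0.01],"twist": 0},{"translation": [0,0,-0.02],"twist": 0},{"translation": [0,0,-0.02],"twist": 0}]'

```text
t: 12.05
eef_pos: [596.7, -60.9, 94.5]
orientation: [0.046, 0.706, -0.046, 0.706]
contact_force: [4.1, -0.9, -2.2]
grip_width: 0.25
```

Call:
jog_arm --increments '[{"translation": [0,0,-0.01],"twist": 0},{"translation": [0,0,-0.015],"twist": 0},{"translation": [0,0,-0.015],"twist": 0}]'

```text
t: 12.35
eef_pos: [596.8, -60.9, 93.7]
orientation: [0.046, 0.705, -0.046, 0.706]
contact_force: [1.0, 0.4, 5.0]
grip_width: 0.249
```

Call:
jog_arm --increments '[{"translation": [0,0,-0.01],"twist": 0},{"translation": [0,0,-0.01],"twist": 0}]'

```text
t: 12.55
eef_pos: [596.9, -60.9, 93.7]
orientation: [0.046, 0.705, -0.046, 0.706]
contact_force: [-2.1, 0.1, 13.7]
grip_width: 0.249
```

The tool stopped at z=93.7, the same height as when the pin sat in the keeper, so the shoulder is down. I'll ease off the force and release.

Call:
jog_arm --increments '[{"translation": [0,0,0.008],"twist": 0},{"translation": [0,0,0.008],"twist": 0}]'

```text
t: 12.75
eef_pos: [596.9, -60.9, 93.7]
orientation: [0.046, 0.705, -0.046, 0.706]
contact_force: [0.7, -0.7, 8.0]
grip_width: 0.249
```

Call:
jog_arm --increments '[{"translation": [0,0,0],"twist": 0},{"translation": [0,0,0],"twist": 0},{"translation": [0,0,0],"twist": 0},{"translation": [0,0,0],"twist": 0},{"translation": [0,0,0],"twist": 0}]' --grip 0.3

```text
t: 13.25
eef_pos: [596.6, -60.9, 92.7]
orientation: [0.046, 0.706, -0.046, 0.705]
contact_force: [-0.4, 0.3, -0.3]
grip_width: 0.624
```

Call:
jog_arm --increments '[{"translation": [0,0,0.1],"twist": 0},{"translation": [0,0,0.35],"twist": 0},{"translation": [0,0,0.7],"twist": 0},{"translation": [0,0,1.0],"twist": 0},{"translation": [0,0,1.0],"twist": 0}]'

```text
t: 13.75
eef_pos: [598.1, -61.1, 198.6]
orientation: [0.046, 0.703, -0.047, 0.708]
contact_force: [-0.2, -0.9, 0.8]
grip_width: 0.652
```

Call:
jog_arm --increments '[{"translation": [-0.3,0.3,0.1],"twist": 0},{"translation": [-0.6,0.6,0.2],"twist": 0},{"translation": [-0.9,0.9,0.3],"twist": 0}]'

```text
t: 14.05
eef_pos: [505.4, 29.8, 223.0]
orientation: [0.047, 0.706, -0.047, 0.705]
contact_force: [0.6, 0.1, -0.4]
grip_width: 0.651
```

Call:
jog_arm --increments '[{"translation": [-0.3,0.3,0.1],"twist": 0},{"translation": [-0.6,0.6,0.1],"twist": 0},{"translation": [-0.8,0.9,0.1],"twist": 0},{"translation": [-0.8,0.9,0.1],"twist": 0}]'

```text
t: 14.45
eef_pos: [424.8, 121.4, 233.6]
orientation: [0.046, 0.705, -0.045, 0.706]
contact_force: [-0.5, 0.7, 0.5]
grip_width: 0.649
```

```bash
python3 - <<'E'
from h import *
import pickle
f=grab('scene'); g=grab('top'); s=monitor.state(); print(s['t'],s['eef_pos'],s['contact_force'])
for F,b in((g,(300,190,400,240)),(f,(230,150,320,270))):
    C=cloud(F); P=C[b[1]:b[3],b[0]:b[2]].reshape(-1,3)
    P=P[(np.hypot(P[:,0]-596,P[:,1]+61)<20)&(P[:,2]>80)&(P[:,2]<160)]
    z=np.sort(P[:,2]); top=P[P[:,2]>z[-1]-8] if len(z) else P; print(len(P),'top z',np.percentile(z,[50,90,97]).round(1),top.mean(0).round(1))
print('expected hole/pin axis proj scene z84',proj(f,[596.2,-61.4,84]).round(1))
cv2.imwrite('pics/f1.png',f['frame'][60:400,150:500,::-1].repeat(2,0).repeat(2,1)[:600])
save(g,'f2.png')
E
```

```text
14.55 [426.45619852 119.44659675 233.20163035] [ 0.03507296 -0.0964429   0.06714838]
258 top z [120.5 123.6 124.9] [595.9 -60.3 122. ]
444 top z [107.1 122.3 123. ] [598.5 -60.2 120.7]
expected hole/pin axis proj scene z84 [284.7 205.7]
```

View pics/f1.png

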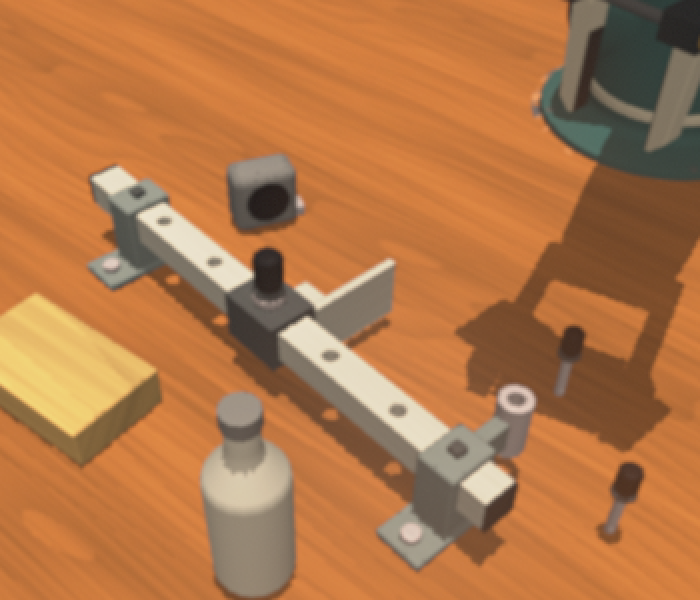

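View pics/f2.png

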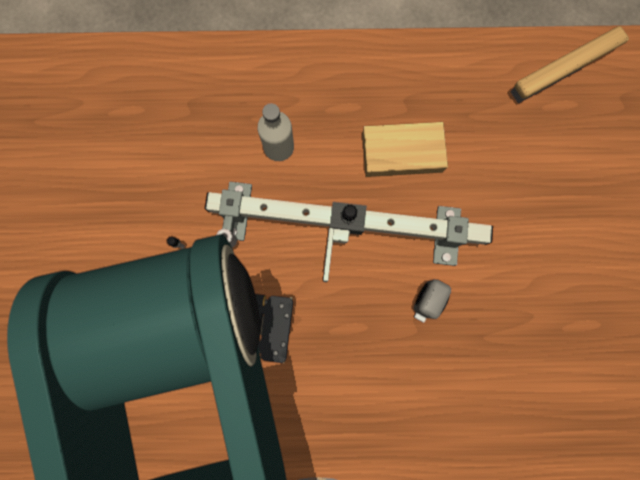

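The pin stands with its shoulder on the stop's bush: scene crop (268,275), top (349,212). The grip's top is at about 123 mm, as expected. The stop sits midway between the visible holes at top (306,212) and (391,222), so it is over the hole wanted. The keeper is empty and the other things haven't moved. Handing in.

```bash
python3 -c "
from cell import ticket; print(ticket.finish_job())"
```

```text
the job is handed in; nothing more can be done
None
```

The job is done and handed in at about 14.6 s of robot time. I pulled the largest pin out of the keeper and entered its tip in the stop's bush. With it I slid the stop about 39 mm outward to the next hole, which I found by feel with no more than about 9 N of contact read. I then pushed the pin home, released it and drew the arm clear.

Last checks:
- **Seating:** the tool stopped at z = 93.7 mm, against 93.8 mm when the pin sat in the keeper. The force rose to about 14 N as the shoulder met the bush.
- **Grip height:** after release, both cameras put the top of the grip at about 123 mm, as expected with the shoulder down.
- **Position:** the stop sits midway between the neighbouring visible holes, so it is over the right one.
- **Other things:** the offcut, tape, glue bottle and small pins look unmoved.
- **Lock not tested by pulling:** I infer it from the shoulder being down, which puts the balls below the stop's bottom wall. No check failed or disagreed.

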